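Seat a lamp plate on the dowels of its drilling jig and turn the keeper over it

ROBOT

A 7-joint arm with a two-finger parallel gripper is mounted at the origin on a cart in front of the work surface, level with it; the furniture and walls round the work are solid. World frame = base frame: x ahead of the robot, y to its left, z up, the work surface at z = 0. Lengths are in m, angles in rad, forces in N, time in s.
With the tool pointing down it reaches from about 0.35 to 0.775 m from the base axis. Payload 3.1 kg.
Tool frame: the origin (TCP) lies on the centre line of the jaws, within the pads' length; the fingertips stand tcp_to_tips ahead of it and the grasp point (between the pads) lies 11 mm behind it (tcp_to_tips is the distance from the TCP to the fingertips, in m); z points along the fingers, y is the line along which they close (so a half turn about z gives the same grasp; the last joint's range is limited). The gripper opens to 85 mm and grips with 20 to 120 N. Pads are 22 mm wide; open, the fingers measure 114 mm over their backs; the gripper's body (76 mm by 85 mm) begins 54 mm behind the grasp point. The pads swing forward as they close: fully open they stand 13 mm farther back than shut.
Start: joints at [1.09, 0.311, 0.014, 1.512, -0.004, 1.319, -0.027], TCP at [0.234, -0.498, 0.239] pointing down, gripper open.
Joint ranges: [-2.7, 2.7], [-0.3, 1.91], [-1.27, 1.3], [0.12, 2.57], [-1.44, 4.58], [0.2, 2.03], [-3.05, 3.05]. Speed limits (rad/s): [2.79, 2.79, 3.14, 3.14, 3.14, 3.14, 3.14].

INTERFACE

Orientations are given as a unit quaternion [x, y, z, w].
In Python, from cell import * gives the robot as it stands. The module is installed in compiled form; this text tells all that it offers.
- The arm moves only by the tool arm_command, never from a script. Its argument "moves" is a list of rows, each a list of 3 entries, a list of its own where there are three numbers: the shift along the tool's x, y, z in cm, then the turn, a rotation vector about the tool's x, y, z in rad, then the gripper's target within -1 to 1 (shut at 1, half-way at 0, fully open at -1). A call has 1 to 12 rows; each row is the pose to reach, as a shift and turn from the pose commanded when the call began, along the tool's axes at that moment; what a row does not reach only later rows make up. A row lasts 1/10 s, in which the tool goes at most 50 mm and 8.59 degrees, less where a joint would pass 70% of its speed; a pose out of reach is approached as far as the arm can. A call with a gripper value outside its range is refused whole. The fingers move at their own pace and stop on an object; "squeeze" is the grip in N (left out, the last holds). Time passes only in rows, so rows that repeat a pose let the fingers close. It gives the time, the measured TCP pose, the force, the opening and the grip force at its end, in the units of the state.
- read_state(): the state, without advancing time (a new reading comes with each control period).
- read_camera(name): name is "side" or "top"; returns (picture, depth): 480x640x3 uint8, blue, green, red; 480x640 float32, m along the optical axis (not along the pixel's ray), 0 where there is no reading.
- camera_params(name): a dict with "fx", "fy", "cx", "cy" (pixels), "k1" (the pictures are not rectified: a ray, as slopes to the right and down, at radius r is drawn at 1 + k1 r^2 times it, then the intrinsics apply), "world_from_camera" (4x4, takes a point from camera to world coordinates). Camera axes: x right, y down, z forward; pixel columns grow to the right and rows downward; lengths in m; the calibration is good to about 2 mm. A picture is of the moment at which its call begins. camera_params takes no time and is no camera call.
- job_done(): hands the job in; it is judged then, once.
The state is a dict: "clock": time; "q": joint angles; "joint_velocities": joint speeds; "joint_efforts": joint torques, N m; "eef_pos": TCP position; "ee_rot": TCP orientation; "ft_force": force on the tool from outside, world axes, zero at the start; "wrist_torque": the same for the moment, N m; "grip_width": finger opening in m; "grasp_force": force on a finger pad.
Only numpy, scipy, OpenCV 4.12 (cv2) and the standard library are available. Lean on these libraries where they do the work, as an engineer would, in place of code of your own. Each camera call takes 0.05 s, during which the arm holds its last target. There are 200 camera calls.

TASK

The lamp plate lies askew in the drilling jig, too far left and riding on top of the two locating dowels. Using only the fingertips or the outside of the fingers, without picking it up, push it back to square it on the fence and nudge it along sideways until both its locating holes drop over the dowels and it lies flat on the board; then push the keeper strap round as far as it goes, so that it lies across the end of the plate and keeps it down, and move clear. Leave the other things on the desk where they are.

Things in the scene. Friction and masses are not known exactly. Their poses are not given: they have to be found in the camera images.
- jig: drilling jig, fixed to the desk, at a new place and turned up to 0.25 rad each time: plywood board 160 (x) x 256 (y) x 18 mm thick. Origin: centre of the board's underside, on the desk; jig x points away from the robot, y to the left, z up. A seated plate lies flat on the board, centred on the jig (plate centre at jig x 0, y 0, z 22 mm).
- fence (a point): foot of the near face of the fence, at the middle of its length, on the board (jig x = +51 mm): an aluminium bar along the far side of the board, 20 mm deep, 230 long, 22 high above the board. A seated plate's far edge is 1 mm clear of it.
- pin_right (a point): tip of the right (-y) dowel: upright steel pin 10 mm thick with a tapered nose (cone from 9 mm to 4 mm), standing 8 mm proud of the board (26 mm above the desk) at jig x = +20, y = -50 mm
- pin_left (a point): tip of the left (+y) dowel, the same, at jig x = +20, y = +50 mm
- plate: loose aluminium lamp plate, 100 (x) x 170 (y) x 8 mm, 0.24 to 0.48 kg, with two 13 mm locating holes, a 37 mm cable hole and two 8 mm screw holes; origin at the centre of its underside, axes like the jig's. It starts resting on both dowel tips and with its near long edge on the board (tilted 0.1 rad, far edge up), up to 0.06 rad askew, 5 to 15 mm short of the fence.
- plate_center (a point): centre of the plate, half-way through its thickness. It starts 14 to 27 mm left of its seated place. It slides easily (2 to 5 N) when its edges are pushed, and falls by itself once both holes are within about 3 mm of the dowels (this point is then about 5 mm lower, 22 mm above the desk).
- hole_right (a point): mouth of the right (-y) locating hole on the plate's underside, at plate x = +20, y = -50 mm
- hole_left (a point): mouth of the left (+y) locating hole on the plate's underside, at plate x = +20, y = +50 mm
- keeper (a joint): angle of the keeper strap (rad) about its upright pivot. 0: it points along jig -x (towards the robot); it grows clockwise seen from above; at 1.57, its stop, it lies along jig +y across the right end of the plate. It starts between -0.6 and 0.1, resists with about 1 to 1.5 N at the peg and stays where it is left.
- keeper_pivot (a point): pivot of the keeper, at jig x = +15, y = -110 mm, level with the strap's underside (28 mm above the desk, 2 mm above a seated plate, so it cannot pass over a plate that still rides on the dowels). The strap is flat steel, 22 mm wide, 6 thick, reaching 71 mm from the pivot.
- keeper_peg (a point): middle of the upright black peg on the keeper, 50 mm from the pivot: peg 13 mm thick (17 at its head), from 34 to 65 mm above the desk; this point is 50 mm above the desk
- solder_reel: bystander: solder reel, 60 mm across, 35 high, standing on the desk to the right of the jig, near the front edge
- pliers: bystander: long-nose pliers, 192 mm long, 12 high, lying on the foam slab beside the file
- flat_file: bystander: flat steel file, 200x16x4 mm, lying on top of the foam slab
- foam_offcut: bystander: white foam slab, 260x100x45 mm, at the front right of the desk
- led_bulb: bystander: white lamp bulb, 121 mm long, 69 high, lying inside the curve of the vacuum cleaner's hose
- glue_bottle: bystander: glue bottle, 47 mm across, 148 high, inside the curve of the hose
- pine_strip: bystander: pine strip, 300x30x14 mm, lying along the left edge of the desk

How it is judged:
By the outcome, as a careful person would: the job done as asked, in the order asked, and still so for the second after the job is handed in, with the robot touching nothing.
It also fails if it takes over 58 s, if anything falls off the work surface, if the arm or the gripper's body presses on something with over 40 N, if the wrist force passes 120 N, or if a joint passes its speed limit or range.

## Working session

There is one attempt and no reset: what is moved stays moved. The work goes in short steps, Python scripts to look and compute and a tool call to move; the robot and the scene stay as the last step left them, time stands still between calls to the robot, and variables do not carry over. Pictures are saved under pics/ and viewed, at most 10 in all, crops included, and the job is handed in when it is done.

Besides the shell and the picture viewer there is one more tool, called by a JSON object that holds its "fn" and its "kwargs", one argument or row to a line. arm_command: Moves the arm, as the interface text tells. Its arguments: {"type":"object","properties":{"moves":{"type":"array"},"squeeze":{"type":"number"}},"required":["moves"]}

```bash
mkdir -p pics
cat > h.py <<'E'
from cell import *
import numpy as np, cv2
def snap(n,f):
    im,d=read_camera(n); cv2.imwrite('pics/'+f+'.png',im); np.save('pics/'+f+'.npy',d); return im,d
def ray(n,u,v):
    p=camera_params(n); K=np.array([[p['fx'],0,p['cx']],[0,p['fy'],p['cy']],[0,0,1.]])
    xy=cv2.undistortPoints(np.array([[[u,v]]],float),K,np.array([p['k1'],0,0,0,0.]))[0,0]
    T=np.array(p['world_from_camera']); return T[:3,3],T[:3,:3]@np.array([xy[0],xy[1],1])
def onz(n,u,v,z):
    o,d=ray(n,u,v); return o+d*(z-o[2])/d[2]
E
python3 - <<'E'
from h import *
s=read_state(); print(s)
for n in('top','side'):
    snap(n,n+'0'); print(n,camera_params(n))
E
```

```text
{'clock': 0.0, 'q': array([ 1.09026706,  0.31174608,  0.01399728,  1.5130971 , -0.0043991 ,
        1.31921949, -0.02717272]), 'joint_velocities': array([-0.00092124, -0.00178164,  0.00029278,  0.00082415,  0.00036146,
        0.00199456,  0.00176445]), 'joint_efforts': array([-6.17971364e-04, -3.79927719e+01,  1.45821199e-01, -2.30594087e+01,
        1.23180274e-02,  1.36667665e-02, -5.44291183e-06]), 'eef_pos': array([ 0.23337873, -0.49721664,  0.23819372]), 'ee_rot': array([ 9.76013516e-01,  2.17706520e-01, -3.14802955e-04, -1.17831259e-03]), 'ft_force': array([ 0.05101179, -0.9565066 ,  0.20250953]), 'wrist_torque': array([ 0.01807224, -0.06443886, -0.031505  ]), 'grasp_force': 0.0, 'grip_width': 0.08530136163605825}
top {'fx': 438.31583970903716, 'fy': 438.31583970903716, 'cx': 321.1963323477801, 'cy': 238.20517736209138, 'k1': 0.0260911219642282, 'world_from_camera': array([[-0.00240586, -0.99333072,  0.11527487,  0.33757285],
       [-0.99997693,  0.00312211,  0.00603325,  0.07464496],
       [-0.00635291, -0.11525769, -0.99331531,  1.2139243 ],
       [ 0.        ,  0.        ,  0.        ,  1.        ]])}
side {'fx': 463.31078964222013, 'fy': 463.31078964222013, 'cx': 323.45567086846756, 'cy': 238.98618203230637, 'k1': -0.06701144964673054, 'world_from_camera': array([[-0.9523277 , -0.1591242 ,  0.26029105,  0.22850442],
       [-0.30501552,  0.51374267, -0.80189401,  0.8015539 ],
       [-0.00612188, -0.84305869, -0.53778673,  0.55767001],
       [ 0.        ,  0.        ,  0.        ,  1.        ]])}
```

View pics/top0.png

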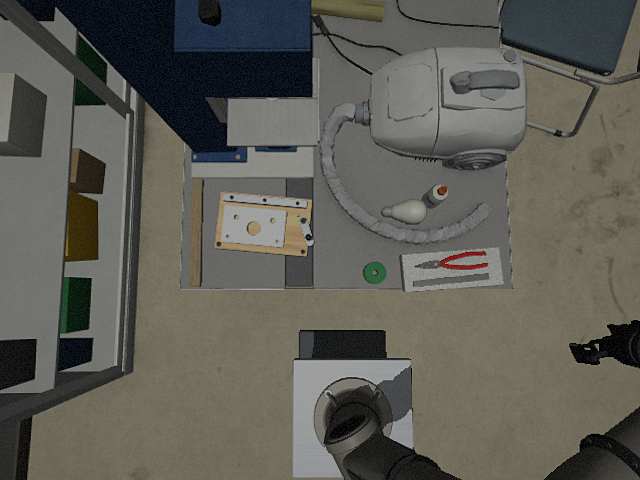

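View pics/side0.png

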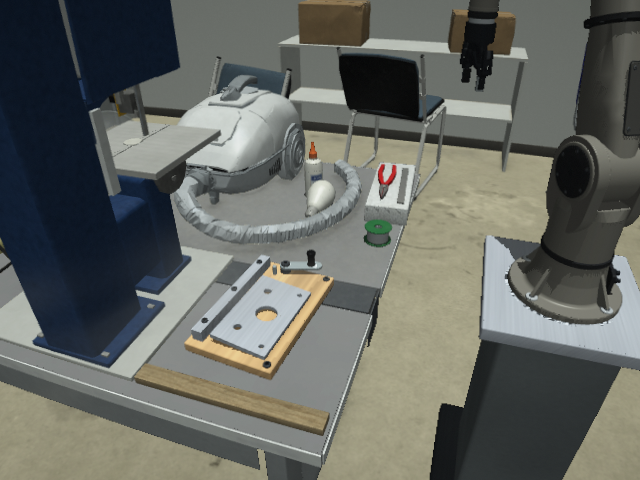

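Top view: board corners are roughly (221,193), (313,201), (309,256) and (216,248), the keeper with its black peg is near (307,232), and the reel is at (375,272). I'll enlarge crops for corner picking.

Run:
```python
import cv2,numpy as np
a=cv2.imread('pics/top0.png')[180:270,205:325]; b=cv2.imread('pics/side0.png')[240:390,175:345]
a=cv2.resize(a,None,fx=5,fy=5,interpolation=cv2.INTER_CUBIC); b=cv2.resize(b,None,fx=4,fy=4,interpolation=cv2.INTER_CUBIC)
cv2.imwrite('pics/a0.png',a);cv2.imwrite('pics/b0.png',b)
```

```text
(no output)
```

View pics/a0.png

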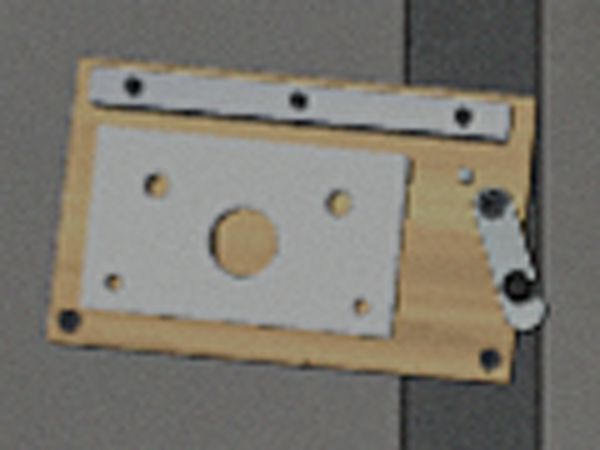

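View pics/b0.png

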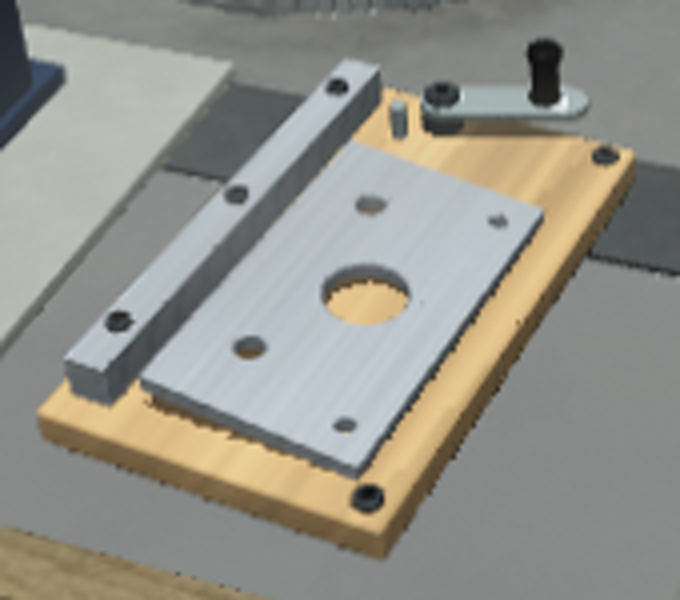

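Crops: in a0 (x5, offset 205,180), the board corners are (80,60), (533,98), (511,381), (48,342). The plate corners are (96,126), (411,157), (393,337), (80,306), with the peg at (518,285) and the pivot at (493,203). In b0 (x4, offset 175,240), the board's top corners are (40,418), (385,538), (635,152).

```bash
cat >> h.py <<'E'
A=lambda x,y:((x+.5)/5-.5+205,(y+.5)/5-.5+180)
B=lambda x,y:((x+.5)/4-.5+175,(y+.5)/4-.5+240)
E
python3 - <<'E'
from h import *
def P(t,pts):
    for nm,n,f,x,y,z in pts: print(nm,n,onz(n,*f(x,y),z).round(4))
P(0,[('bFL','top',A,80,60,.018),('bFR','top',A,533,98,.018),('bNR','top',A,511,381,.018),('bNL','top',A,48,342,.018),
('bFL','side',B,40,418,.018),('bNL','side',B,385,538,.018),('bNR','side',B,635,152,.018),
('fFR','top',A,511,102,.04),('fNR','top',A,508,140,.04),('fNL','top',A,90,103,.04),('fFL','top',A,92,68,.04),
('fNR','side',B,322,84,.04),('fNL','side',B,110,367,.04),
('pFL','top',A,96,126,.036),('pFR','top',A,411,157,.036),('pNR','top',A,393,337,.026),('pNL','top',A,80,306,.026),
('pFL','side',B,145,383,.036),('pFR','side',B,358,143,.036),('pNR','side',B,543,212,.026),('pNL','side',B,358,466,.026),
('piv','top',A,493,203,.038),('piv','side',B,442,93,.038),('peg','top',A,518,285,.065),('peg','side',B,545,47,.065),
('pin','top',A,465,176,.026),('pin','side',B,399,104,.026)])
E
```

```text
bFL top [0.6077 0.3613 0.018 ]
bFR top [0.5854 0.1094 0.018 ]
bNR top [0.428  0.1214 0.018 ]
bNL top [0.4503 0.3751 0.018 ]
bFL side [0.6075 0.3635 0.018 ]
bNL side [0.4502 0.3777 0.018 ]
bNR side [0.4296 0.1223 0.018 ]
fFR top [0.5787 0.1207 0.04  ]
fNR top [0.5577 0.1223 0.04  ]
fNL top [0.5789 0.3501 0.04  ]
fFL top [0.5983 0.3494 0.04  ]
fNR side [0.582  0.1433 0.04  ]
fNL side [0.5804 0.3479 0.04  ]
pFL top [0.5669 0.3474 0.036 ]
pFR top [0.5492 0.1754 0.036 ]
pNR top [0.4516 0.1854 0.026 ]
pNL top [0.4692 0.3562 0.026 ]
pFL side [0.5651 0.3481 0.036 ]
pFR side [0.5484 0.1769 0.036 ]
pNR side [0.4534 0.1875 0.026 ]
pNL side [0.4708 0.3543 0.026 ]
piv top [0.5234 0.1305 0.038 ]
piv side [0.5246 0.1303 0.038 ]
peg top [0.4753 0.1159 0.065 ]
peg side [0.4764 0.1157 0.065 ]
pin top [0.5403 0.1465 0.026 ]
pin side [0.5482 0.1298 0.026 ]
```

```bash
cat >> h.py <<'E'
from scipy.spatial.transform import Rotation as R
J0=np.array([.5182,.2425]); YAW=-.088
def j2w(x,y,z):
    c,s=np.cos(YAW),np.sin(YAW); return np.array([J0[0]+(c*x-s*y)/1e3,J0[1]+(s*x+c*y)/1e3,z/1e3])
RD=R.from_euler('z',YAW)*R.from_quat([1,0,0,0])   # tool x = jig x, tool y = jig -y
def go(*pts,world=False):
    """jig mm points for TCP -> tool shifts (cm) and turn"""
    s=read_state(); Rt=R.from_quat(s['ee_rot'])
    print('t',s['clock'],'turn',(Rt.inv()*RD).as_rotvec().round(3))
    for p in pts: print(p,((Rt.inv().apply((np.array(p) if world else j2w(*p))-s['eef_pos']))*100).round(2))
E
python3 - <<'E'
from h import *
print(tcp_to_tips)
go((.42,-.15,.24),world=True)
go((-95,23,120))
E
```

```text
0.008
t 0.1 turn [-0.002  0.001  0.527]
(0.42, -0.15, 0.24) [ 31.65 -23.51  -0.12]
t 0.1 turn [-0.002  0.001  0.527]
(-95, 23, 120) [ 50.16 -61.61  11.96]
```

{"fn": "arm_command", "kwargs": {
  "moves": [
    [[8, -6, 0], [0, 0, 0.13], 1],
    [[12, -9, 0], [0, 0, 0.26], 1],
    [[16, -12, 0], [0, 0, 0.4], 1],
    [[20, -15, 0], [0, 0, 0.527], 1],
    [[24, -18, 0], [0, 0, 0.527], 1],
    [[28, -21, 0], [0, 0, 0.527], 1],
    [[31, -25, 0], [0, 0, 0.527], 1],
    [[34, -30, 0], [0, 0, 0.527], 1],
    [[37, -35, 0], [0, 0, 0.527], 1],
    [[40, -40, 0], [0, 0, 0.527], 1],
    [[42, -45, 0], [0, 0, 0.527], 1],
    [[44, -50, 0], [0, 0, 0.527], 1]
  ],
  "squeeze": 20
}}

```text
clock: 1.3
eef_pos: [0.418, 0.0558, 0.2391]
ee_rot: [0.999, -0.044, 0.0, 0.0]
ft_force: [1.1, 0.2, -0.5]
grip_width: -0.0002
grasp_force: 0.0
```

Run:
```python
from h import *
go((-95,20,120),(-95,20,50))
print(read_state()['q'],read_state()['grip_width'])
```

```text
t 1.3 turn [ 0. -0. -0.]
(-95, 20, 120) [ -1.17 -21.48  11.9 ]
(-95, 20, 50) [ -1.17 -21.48  18.9 ]
[ 0.26405645  0.06849871 -0.45965869  1.81526819  0.03205056  1.26507827
 -1.86348665] -0.00022675975640698402
```

{"fn": "arm_command", "kwargs": {
  "moves": [
    [[0, -4, 0], [0, 0, 0], 1],
    [[0, -8, 1], [0, 0, 0], 1],
    [[-1, -12, 3], [0, 0, 0], 1],
    [[-1.2, -16, 5], [0, 0, 0], 1],
    [[-1.2, -20, 8], [0, 0, 0], 1],
    [[-1.2, -21.5, 11.9], [0, 0, 0], 1],
    [[-1.2, -21.5, 15], [0, 0, 0], 1],
    [[-1.2, -21.5, 18], [0, 0, 0], 1],
    [[-1.2, -21.5, 18.9], [0, 0, 0], 1],
    [[-1.2, -21.5, 18.9], [0, 0, 0], 1]
  ]
}}

```text
clock: 2.3
eef_pos: [0.4242, 0.2682, 0.0489]
ee_rot: [0.999, -0.044, -0.002, 0.001]
ft_force: [-0.6, -0.4, 1.2]
grip_width: 0.0003
grasp_force: 0.0
```

Run:
```python
from h import *
go((-95,20,50),(-85,20,31),(-60,20,31))
im,_=snap('side','s1')
cv2.imwrite('pics/s1c.png',cv2.resize(im[180:390,175:385],None,fx=2.8,fy=2.8,interpolation=cv2.INTER_CUBIC))
print(read_state()['ft_force'])
```

```text
t 2.3 turn [ 0.002  0.003 -0.   ]
(-95, 20, 50) [ 0.09 -0.27 -0.11]
(-85, 20, 31) [ 1.1  -0.27  1.79]
(-60, 20, 31) [ 3.6  -0.27  1.78]
[ 1.00242664  0.42091027 -0.00675868]
```

View pics/s1c.png

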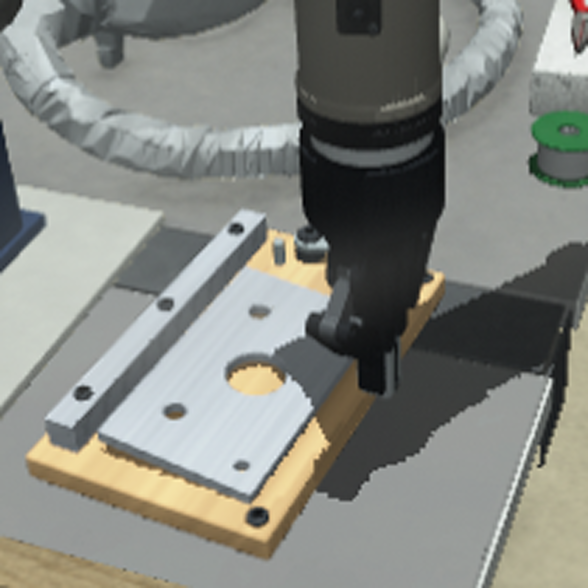

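The picture shows the shut fingertips, lowest point about crop (380,395), in front of the plate's near edge. The board and plate are undisturbed.

Run:
```python
from h import *
o,d=ray('side',175+380/2.8,180+395/2.8)
for y in(.26,.268,.275): print(o+d*(y-o[1])/d[1])
go((-90,20,29),(-75,20,29),(-65,20,29))
```

```text
[0.4276797  0.26       0.02765448]
[0.42473742 0.268      0.03548403]
[0.42216293 0.275      0.04233489]
t 2.35 turn [ 0.  0. -0.]
(-90, 20, 29) [ 0.48 -0.17  2.15]
(-75, 20, 29) [ 1.98 -0.17  2.14]
(-65, 20, 29) [ 2.98 -0.17  2.14]
```

{"fn": "arm_command", "kwargs": {
  "moves": [
    [[0.5, -0.2, 0.7], [0, 0, 0], 1],
    [[0.5, -0.2, 1.4], [0, 0, 0], 1],
    [[0.5, -0.2, 1.9], [0, 0, 0], 1],
    [[0.5, -0.2, 2.1], [0, 0, 0], 1],
    [[1, -0.2, 2.1], [0, 0, 0], 1],
    [[1.5, -0.2, 2.1], [0, 0, 0], 1],
    [[2, -0.2, 2.1], [0, 0, 0], 1],
    [[2.2, -0.2, 2.1], [0, 0, 0], 1],
    [[2.4, -0.2, 2.1], [0, 0, 0], 1],
    [[2.6, -0.2, 2.1], [0, 0, 0], 1],
    [[2.8, -0.2, 2.1], [0, 0, 0], 1]
  ]
}}

```text
clock: 3.45
eef_pos: [0.4512, 0.269, 0.0292]
ee_rot: [0.999, -0.043, -0.002, 0.0]
ft_force: [-4.6, -0.3, 3.8]
grip_width: 0.0002
grasp_force: 2.4
```

Run:
```python
from h import *
go((-65,20,29),(-60,20,29))
print(read_state()['ft_force'])
```

```text
t 3.45 turn [0.001 0.003 0.001]
(-65, 20, 29) [0.4  0.06 0.02]
(-60, 20, 29) [0.9  0.06 0.02]
[-4.60493394 -0.2674379   3.83243312]
```

{"fn": "arm_command", "kwargs": {
  "moves": [
    [[0.2, 0, 0], [0, 0, 0], 1],
    [[0.4, 0, 0], [0, 0, 0], 1],
    [[0.5, 0, 0], [0, 0, 0], 1],
    [[0.6, 0, 0], [0, 0, 0], 1],
    [[0.7, 0, 0], [0, 0, 0], 1],
    [[0.7, 0, 0], [0, 0, 0], 1]
  ]
}}

```text
clock: 4.05
eef_pos: [0.4606, 0.268, 0.0292]
ee_rot: [0.999, -0.044, 0.0, -0.0]
ft_force: [-4.0, -0.0, 1.8]
grip_width: -0.0004
grasp_force: 1.5
```

Run:
```python
from h import *
go((-60,20,29))
```

```text
t 4.05 turn [-0. -0. -0.]
(-60, 20, 29) [-0.04  0.03  0.02]
```

{"fn": "arm_command", "kwargs": {
  "moves": [
    [[0.1, 0, 0], [0, 0, 0], 1],
    [[0.2, 0, 0], [0, 0, 0], 1],
    [[0.2, 0, 0], [0, 0, 0], 1]
  ]
}}

```text
clock: 4.35
eef_pos: [0.4611, 0.2679, 0.0292]
ee_rot: [0.999, -0.044, -0.001, 0.0]
ft_force: [-6.3, 0.1, 3.1]
grip_width: -0.0002
grasp_force: 2.8
```

{"fn": "arm_command", "kwargs": {
  "moves": [
    [[0.1, 0, 0], [0, 0, 0], 1],
    [[0.2, 0, 0], [0, 0, 0], 1],
    [[0.2, 0, 0], [0, 0, 0], 1]
  ]
}}

```text
clock: 4.65
eef_pos: [0.4612, 0.2679, 0.0291]
ee_rot: [0.999, -0.043, -0.003, 0.001]
ft_force: [-9.0, -0.2, 5.9]
grip_width: 0.0
grasp_force: 4.3
```

Run:
```python
from h import *
go((-60,20,29),(-80,20,29),(-80,20,80),(-60,130,80))
snap('side','s2');snap('top','t2')
im=cv2.imread('pics/s2.png')
cv2.imwrite('pics/s2c.png',cv2.resize(im[240:390,175:345],None,fx=4,fy=4,interpolation=cv2.INTER_CUBIC))
```

```text
t 4.65 turn [0.002 0.005 0.001]
(-60, 20, 29) [-0.1   0.03  0.01]
(-80, 20, 29) [-2.1   0.03  0.02]
(-80, 20, 80) [-2.12  0.04 -5.08]
(-60, 130, 80) [ -0.11 -10.96  -5.11]
```

View pics/s2c.png

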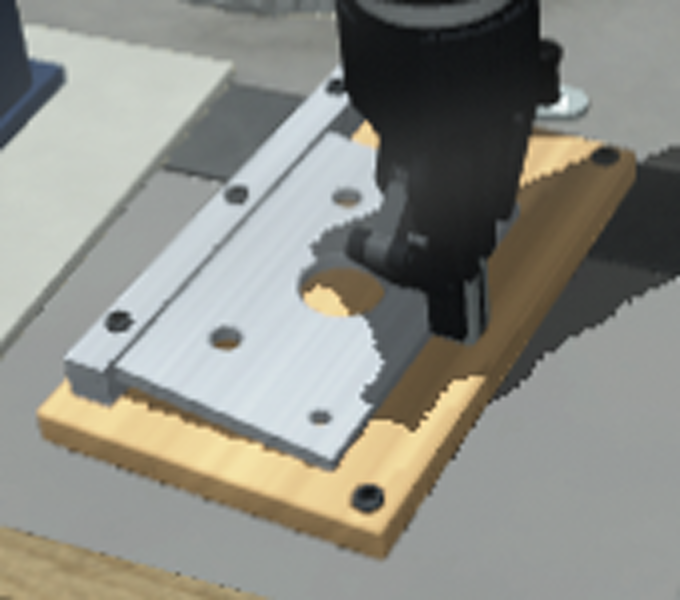

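The plate is flush and square against the fence, left end out at crop (120,370)–(335,465). Next is the left-end push.

{"fn": "arm_command", "kwargs": {
  "moves": [
    [[-1, 0, 0], [0, 0, 0], 1],
    [[-2.5, 0, 0], [0, 0, 0], 1],
    [[-2.5, 0, -3], [0, 0, 0], 1],
    [[-2.5, 0, -6], [0, 0, 0], 1],
    [[-2.5, -4, -6], [0, 0, 0], 1],
    [[-1.5, -8, -6], [0, 0, 0], 1],
    [[2, -11.8, -6], [0, 0, 0], 1],
    [[5.5, -11.8, -6], [0, 0, 0], 1],
    [[5.5, -11.8, -6], [0, 0, 0], 1]
  ]
}}

```text
clock: 5.65
eef_pos: [0.5373, 0.3783, 0.0887]
ee_rot: [0.999, -0.047, 0.004, 0.0]
ft_force: [0.8, -1.5, -0.5]
grip_width: -0.0002
grasp_force: 0.0
```

Run:
```python
from h import *
go((0,137,80),(0,137,29),(0,122,29),(0,110,29))
im=snap('top','t3')[0]
im=cv2.imread('pics/s2.png')
# plate left end corners from the last side picture
for x,y,z in((120,370,.036),(335,465,.026)):
    w=onz('side',*B(x,y),z)[:2]-J0; c,s=np.cos(YAW),np.sin(YAW); print((np.array([c*w[0]+s*w[1],-s*w[0]+c*w[1]])*1e3).round(1))
```

```text
t 5.65 turn [-0.    -0.008 -0.007]
(0, 137, 80) [-0.72 -0.    0.87]
(0, 137, 29) [-0.76 -0.    5.97]
(0, 122, 29) [-0.75  1.5   5.97]
(0, 110, 29) [-0.75  2.7   5.97]
[ 51.  107.1]
[-48.6 110.2]
```

{"fn": "arm_command", "kwargs": {
  "moves": [
    [[-0.6, 0, 2], [0, 0, 0], 1],
    [[-0.6, 0, 4], [0, 0, 0], 1],
    [[-0.6, 0, 5.5], [0, 0, 0], 1],
    [[-0.6, 0, 5.9], [0, 0, 0], 1],
    [[-0.6, 0.5, 5.9], [0, 0, 0], 1],
    [[-0.6, 1, 5.9], [0, 0, 0], 1],
    [[-0.6, 1.2, 5.9], [0, 0, 0], 1],
    [[-0.6, 1.4, 5.9], [0, 0, 0], 1],
    [[-0.6, 1.4, 5.9], [0, 0, 0], 1]
  ]
}}

```text
clock: 6.6
eef_pos: [0.5228, 0.3666, 0.0309]
ee_rot: [0.999, -0.044, 0.0, -0.0]
ft_force: [-0.7, 1.2, -0.1]
grip_width: -0.0004
grasp_force: 0.0
```

Run:
```python
from h import *
go((0,122,29),(0,100,29))
print(read_state()['ft_force'])
```

```text
t 6.6 turn [-0.    -0.001 -0.001]
(0, 122, 29) [0.63 0.2  0.19]
(0, 100, 29) [0.63 2.4  0.19]
[-0.66563836  1.16181229 -0.05671482]
```

{"fn": "arm_command", "kwargs": {
  "moves": [
    [[0.4, 0.1, 0.2], [0, 0, 0], 1],
    [[0.4, 0.3, 0.2], [0, 0, 0], 1],
    [[0.4, 0.5, 0.2], [0, 0, 0], 1],
    [[0.4, 0.7, 0.2], [0, 0, 0], 1],
    [[0.4, 0.9, 0.2], [0, 0, 0], 1],
    [[0.4, 1.1, 0.2], [0, 0, 0], 1],
    [[0.4, 1.3, 0.2], [0, 0, 0], 1],
    [[0.4, 1.5, 0.2], [0, 0, 0], 1],
    [[0.4, 1.7, 0.2], [0, 0, 0], 1],
    [[0.4, 1.7, 0.2], [0, 0, 0], 1]
  ]
}}

```text
clock: 7.6
eef_pos: [0.5248, 0.3491, 0.0282]
ee_rot: [0.999, -0.044, -0.0, 0.0]
ft_force: [0.5, 0.7, -0.5]
grip_width: -0.0003
grasp_force: 0.3
```

Run:
```python
from h import *
go((0,100,29))
im=snap('side','s4')[0]
cv2.imwrite('pics/s4c.png',cv2.resize(im[240:390,175:345],None,fx=4,fy=4,interpolation=cv2.INTER_CUBIC))
```

```text
t 7.6 turn [ 0.001  0.    -0.001]
(0, 100, 29) [ 0.28  0.67 -0.08]
```

View pics/s4c.png

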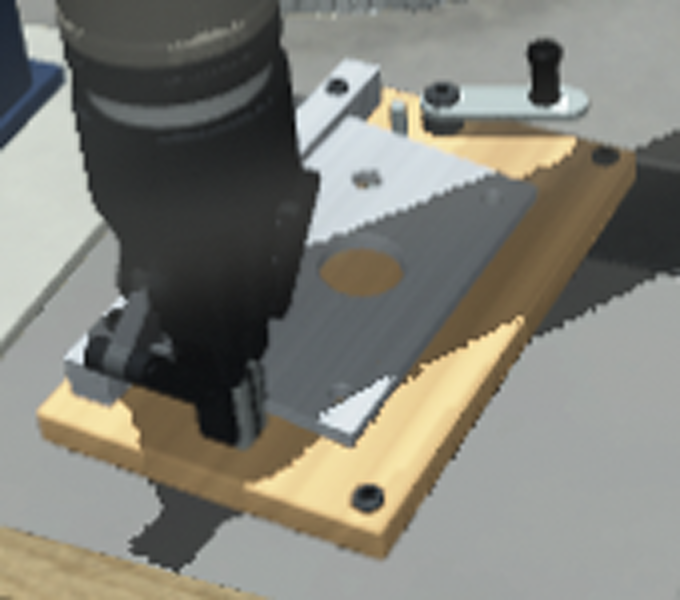

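The right dowel now shows inside the right hole at (370,180). The plate hugs the fence and still needs a few mm.

{"fn": "arm_command", "kwargs": {
  "moves": [
    [[0.2, 0.1, 0], [0, 0, 0], 1],
    [[0.2, 0.2, 0], [0, 0, 0], 1],
    [[0.2, 0.3, 0], [0, 0, 0], 1],
    [[0.2, 0.3, 0], [0, 0, 0], 1]
  ]
}}

```text
clock: 8.05
eef_pos: [0.5264, 0.3468, 0.0284]
ee_rot: [0.999, -0.044, -0.0, -0.0]
ft_force: [-0.5, 0.9, 0.4]
grip_width: -0.0001
grasp_force: 0.9
```

Run:
```python
from h import *
go((0,100,29))
for x,y,z in((350,440,.026),(534,187,.026),(350,118,.036)):
    w=onz('side',*B(x,y),z)[:2]-J0; c,s=np.cos(YAW),np.sin(YAW); print((np.array([c*w[0]+s*w[1],-s*w[0]+c*w[1]])*1e3).round(1))
```

```text
t 8.05 turn [-0.001  0.     0.   ]
(0, 100, 29) [ 0.1   0.46 -0.06]
[-47.5  96.4]
[-48.4 -75.4]
[ 48.9 -78.6]
```

{"fn": "arm_command", "kwargs": {
  "moves": [
    [[0, 0.1, 0], [0, 0, 0], 1],
    [[0, 0.2, 0], [0, 0, 0], 1],
    [[0, 0.3, 0], [0, 0, 0], 1],
    [[0, 0.4, 0], [0, 0, 0], 1],
    [[0, 0.4, 0], [0, 0, 0], 1]
  ]
}}

```text
clock: 8.55
eef_pos: [0.5265, 0.3415, 0.0281]
ee_rot: [0.999, -0.044, 0.0, 0.001]
ft_force: [-0.6, -0.2, -0.4]
grip_width: -0.0001
grasp_force: 0.0
```

Run:
```python
from h import *
go((0,98,29))
```

```text
t 8.55 turn [ 0.001 -0.    -0.001]
(0, 98, 29) [ 0.05  0.13 -0.09]
```

{"fn": "arm_command", "kwargs": {
  "moves": [
    [[0, -0.8, 0], [0, 0, 0], 1],
    [[0, -2, 0], [0, 0, 0], 1],
    [[0, -2.5, -3], [0, 0, 0], 1],
    [[-1, -2.5, -7], [0, 0, 0], 1],
    [[-5, -2, -8], [0, 0, 0], 1],
    [[-9, -1, -8], [0, 0, 0], 1],
    [[-13, 2, -8], [0, 0, 0], 1],
    [[-13, 6, -8], [0, 0, 0], 1],
    [[-13, 11, -8], [0, 0, 0], 1],
    [[-13, 16, -8], [0, 0, 0], 1],
    [[-13, 20, -8], [0, 0, 0], 1],
    [[-13, 20, -8], [0, 0, 0], 1]
  ]
}}

```text
clock: 9.75
eef_pos: [0.3787, 0.1491, 0.1079]
ee_rot: [0.999, -0.048, -0.001, 0.002]
ft_force: [-0.3, 0.1, 0.4]
grip_width: 0.0001
grasp_force: 0.0
```

Run:
```python
from h import *
im=snap('side','s5')[0]; t=snap('top','t5')[0]
a=cv2.resize(im[250:370,175:335],None,fx=4,fy=4,interpolation=cv2.INTER_CUBIC)
cv2.imwrite('pics/s5c.png',a)
cv2.imwrite('pics/t5c.png',cv2.resize(t[180:270,205:325],None,fx=5,fy=5,interpolation=cv2.INTER_CUBIC))
```

```text
(no output)
```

View pics/s5c.png

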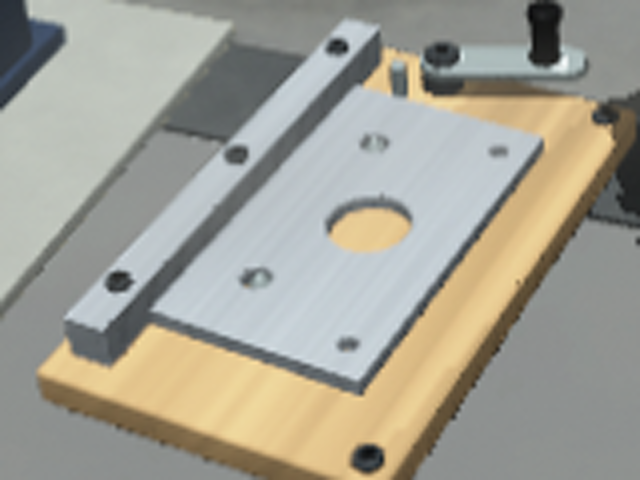

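The dowels fill both holes at (375,143) and (256,278), and the plate looks flat with no shadow gap. I'll check the corners against z=26 mm and plan the keeper path.

```bash
cat >> h.py <<'E'
def w2j(w):
    w=np.array(w[:2])-J0; c,s=np.cos(YAW),np.sin(YAW); return (np.array([c*w[0]+s*w[1],-s*w[0]+c*w[1]])*1e3).round(1)
E
python3 - <<'E'
from h import *
for x,y in((152,320),(360,386),(543,137)): print(w2j(onz('side',(x+.5)/4-.5+175,(y+.5)/4-.5+250,.026)))
d=np.load('pics/s5.npy'); p=camera_params('side'); T=np.array(p['world_from_camera'])
# plate plane from depth
pts=[]
for u in range(215,300):
    for v in range(270,345):
        if d[v,u]>0:
            o,r=ray('side',u,v); w=o+r*d[v,u]; j=w2j(w)
            if abs(j[0])<45 and abs(j[1])<75 and abs(w[2]-.028)<.006: pts.append([*j,w[2]*1e3])
P=np.array(pts); print(len(P),np.linalg.lstsq(np.c_[P[:,:2],np.ones(len(P))],P[:,2],rcond=None)[0])
# keeper path
piv=np.array([15,-110.])
go((-30,-165,110))
for a in np.r_[-.38,np.arange(-.2,1.6,.2),1.57]:
    t=np.array([np.sin(a),np.cos(a)]); c=piv+50*np.array([-np.cos(a),np.sin(a)])-6.5*t-np.array([11*np.clip(t[0]*1.5,-1,1),13*np.clip(t[1]*1.5,-1,1)])
    print(round(a,2),c.round(1))
E
```

```text
[49.6 88.9]
[-47.5  88.3]
[-49.2 -83.8]Traceback (most recent call last):
  File "<stdin>", line 9, in <module>
  File "h.py", line 6, in ray
    p=camera_params(n); K=np.array([[p['fx'],0,p['cx']],[0,p['fy'],p['cy']],[0,0,1.]])
ValueError: time passes only in moves, steps and waits
```

```bash
sed -i 's/^import numpy as np, cv2/import numpy as np, cv2\nimport functools\ncamera_params=functools.lru_cache(None)(camera_params)/' h.py
python3 - <<'E'
from h import *
d=np.load('pics/s5.npy')
pts=[]
for u in range(215,300,2):
    for v in range(270,345,2):
        if d[v,u]>0:
            o,r=ray('side',u,v); w=o+r*d[v,u]; j=w2j(w)
            if abs(j[0])<45 and abs(j[1])<75 and abs(w[2]-.028)<.008: pts.append([*j,w[2]*1e3])
P=np.array(pts); print(len(P),np.linalg.lstsq(np.c_[P[:,:2],np.ones(len(P))],P[:,2],rcond=None)[0])
piv=np.array([15,-110.])
go((-30,-165,110))
for a in np.r_[-.38,np.arange(-.2,1.6,.2),1.57]:
    t=np.array([np.sin(a),np.cos(a)]); c=piv+50*np.array([-np.cos(a),np.sin(a)])-6.5*t-np.array([11*np.clip(t[0]*1.5,-1,1),13*np.clip(t[1]*1.5,-1,1)])
    print(round(a,2),c.round(1))
E
```

```text
686 [ 1.40279658e-03 -3.51001491e-03  2.71285429e+01]
t 9.85 turn [-0.001 -0.001 -0.001]
(-30, -165, 110) [10.04  6.57 -0.11]
-0.38 [ -22.9 -147.6]
-0.2 [ -29.4 -139.3]
0.0 [ -35.  -129.5]
0.2 [ -38.6 -119.4]
0.4 [ -40.  -109.5]
0.6 [ -39.3 -100.1]
0.8 [-35.5 -91.7]
1.0 [-28.5 -82. ]
1.2 [-20.2 -72.8]
1.4 [-10.9 -65.1]
1.57 [ -2.5 -60. ]
```

Depth fit: the plate is level (slope about 0.001–0.004) at about 27 mm, so it's seated. On to the keeper.

{"fn": "arm_command", "kwargs": {
  "moves": [
    [[2, 5, 0], [0, 0, 0], 1],
    [[6, 6.3, 0], [0, 0, 0], 1],
    [[9.8, 6.3, 0], [0, 0, 0], 1],
    [[9.8, 6.3, 2], [0, 0, 0], 1],
    [[9.8, 6.3, 4], [0, 0, 0], 1],
    [[9.8, 6.3, 5.8], [0, 0, 0], 1],
    [[9.8, 6.3, 5.8], [0, 0, 0], 1],
    [[9.8, 6.3, 5.8], [0, 0, 0], 1]
  ]
}}

```text
clock: 10.65
eef_pos: [0.4716, 0.0856, 0.0505]
ee_rot: [0.999, -0.042, 0.0, -0.001]
ft_force: [-0.7, 0.7, 0.7]
grip_width: -0.0001
grasp_force: 0.0
```

Run:
```python
from h import *
go((-33,-146,50),(-36,-130,50),(-39,-119,50),(-40,-109,50),(-39,-100,50),(-35.5,-92,50),(-28.5,-82,50),(-20,-73,50),(-11,-65,50),(-2.5,-60,50))
```

```text
t 10.65 turn [-0.001 -0.     0.003]
(-33, -146, 50) [-0.03 -1.44  0.05]
(-36, -130, 50) [-0.33 -3.04  0.05]
(-39, -119, 50) [-0.62 -4.14  0.06]
(-40, -109, 50) [-0.72 -5.14  0.06]
(-39, -100, 50) [-0.62 -6.04  0.06]
(-35.5, -92, 50) [-0.27 -6.84  0.06]
(-28.5, -82, 50) [ 0.44 -7.83  0.06]
(-20, -73, 50) [ 1.29 -8.73  0.06]
(-11, -65, 50) [ 2.19 -9.53  0.06]
(-2.5, -60, 50) [  3.04 -10.03   0.06]
```

{"fn": "arm_command", "kwargs": {
  "moves": [
    [[0, -0.8, 0], [0, 0, 0], 1],
    [[0, -1.5, 0], [0, 0, 0], 1],
    [[-0.2, -2.3, 0], [0, 0, 0], 1],
    [[-0.3, -3, 0], [0, 0, 0], 1],
    [[-0.5, -3.6, 0], [0, 0, 0], 1],
    [[-0.6, -4.1, 0], [0, 0, 0], 1],
    [[-0.7, -4.7, 0], [0, 0, 0], 1],
    [[-0.7, -5.1, 0], [0, 0, 0], 1],
    [[-0.7, -5.1, 0], [0, 0, 0], 1]
  ]
}}

```text
clock: 11.55
eef_pos: [0.4687, 0.136, 0.0504]
ee_rot: [0.999, -0.044, 0.0, -0.001]
ft_force: [-1.0, -0.5, -0.2]
grip_width: -0.0
grasp_force: 0.0
```

Run:
```python
from h import *
go((-40,-109,50),(-39,-100,50),(-35.5,-92,50),(-28.5,-82,50),(-20,-73,50),(-11,-65,50),(-2.5,-60,50))
im=snap('side','s6')[0]
cv2.imwrite('pics/s6c.png',cv2.resize(im[200:350,215:365],None,fx=4,fy=4,interpolation=cv2.INTER_CUBIC))
```

```text
t 11.55 turn [-0.001 -0.     0.001]
(-40, -109, 50) [-0.   -0.15  0.04]
(-39, -100, 50) [ 0.1  -1.05  0.04]
(-35.5, -92, 50) [ 0.45 -1.85  0.04]
(-28.5, -82, 50) [ 1.15 -2.85  0.04]
(-20, -73, 50) [ 2.   -3.75  0.04]
(-11, -65, 50) [ 2.9  -4.55  0.04]
(-2.5, -60, 50) [ 3.75 -5.04  0.04]
```

View pics/s6c.png

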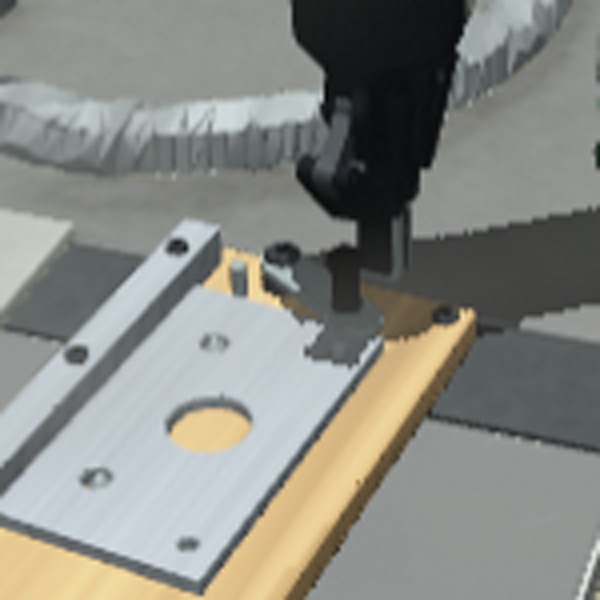

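The strap has swung to about 0.5 rad, already over the plate's right end, with the peg at (345,275) in front of the finger. I'll continue along the arc.

{"fn": "arm_command", "kwargs": {
  "moves": [
    [[0.1, -0.6, 0], [0, 0, 0], 1],
    [[0.1, -1.1, 0], [0, 0, 0], 1],
    [[0.3, -1.5, 0], [0, 0, 0], 1],
    [[0.5, -1.9, 0], [0, 0, 0], 1],
    [[0.8, -2.4, 0], [0, 0, 0], 1],
    [[1.2, -2.9, 0], [0, 0, 0], 1],
    [[1.6, -3.4, 0], [0, 0, 0], 1],
    [[2, -3.8, 0], [0, 0, 0], 1],
    [[2.5, -4.2, 0], [0, 0, 0], 1],
    [[2.9, -4.6, 0], [0, 0, 0], 1],
    [[3.3, -4.9, 0], [0, 0, 0], 1],
    [[3.5, -5, 0], [0, 0, 0], 1]
  ]
}}

```text
clock: 12.8
eef_pos: [0.5083, 0.1824, 0.0503]
ee_rot: [0.999, -0.044, 0.0, -0.0]
ft_force: [-1.5, -0.9, -0.2]
grip_width: 0.0006
grasp_force: 0.6
```

Run:
```python
from h import *
go((-2.5,-60,50))
```

```text
t 12.8 turn [-0.001 -0.     0.   ]
(-2.5, -60, 50) [ 0.2  -0.08  0.03]
```

{"fn": "arm_command", "kwargs": {
  "moves": [
    [[0.1, -0.1, 0], [0, 0, 0], 1],
    [[0.2, -0.1, 0], [0, 0, 0], 1],
    [[0.3, -0.1, 0], [0, 0, 0], 1],
    [[0.4, -0.1, 0], [0, 0, 0], 1],
    [[0.4, -0.1, 0], [0, 0, 0], 1]
  ]
}}

```text
clock: 13.3
eef_pos: [0.5094, 0.1825, 0.0501]
ee_rot: [0.999, -0.044, -0.002, 0.0]
ft_force: [-5.9, 0.2, 5.0]
grip_width: 0.0001
grasp_force: 3.3
```

The force is rising without motion, so this is the stop. One light press, then I'll move clear.

{"fn": "arm_command", "kwargs": {
  "moves": [
    [[0.3, 0, 0], [0, 0, 0], 1],
    [[0.3, 0, 0], [0, 0, 0], 1],
    [[-0.5, 0, 0], [0, 0, 0], 1],
    [[-2, 0, 0], [0, 0, 0], 1],
    [[-3, 0, -1], [0, 0, 0], 1],
    [[-4, 0, -4], [0, 0, 0], 1],
    [[-7, 0, -8], [0, 0, 0], 1],
    [[-10, 2, -10], [0, 0, 0], 1],
    [[-12, 6, -12], [0, 0, 0], 1],
    [[-12, 10, -12], [0, 0, 0], 1],
    [[-12, 14, -12], [0, 0, 0], 1],
    [[-12, 14, -12], [0, 0, 0], 1]
  ]
}}

```text
clock: 14.5
eef_pos: [0.3806, 0.0474, 0.1713]
ee_rot: [0.999, -0.049, 0.002, 0.002]
ft_force: [-0.7, -0.3, 0.1]
grip_width: -0.0003
grasp_force: 0.0
```

Run:
```python
from h import *
im=snap('side','s7')[0]
cv2.imwrite('pics/s7c.png',cv2.resize(im[190:360,175:405],None,fx=3,fy=3,interpolation=cv2.INTER_CUBIC))
```

```text
(no output)
```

View pics/s7c.png

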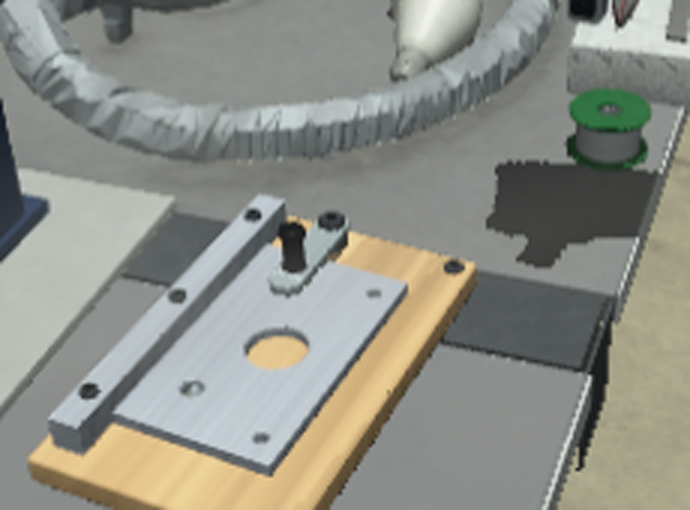

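The strap lies parallel to the fence across the right end of the plate, with the peg at (292,245). The plate is flat with the left dowel in its hole at (192,387), and the arm is clear.

```bash
python3 -c "
from cell import *
print(job_done())"
```

```text
the job is handed in; nothing more can be done
None
```

The plate is squared on the fence and lying flat with both dowels in its holes, the keeper strap is pushed round to its stop across the plate's right end, and the arm is clear; I handed the job in at about 14.5 s.

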